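# Pack two amber bottles into the divided tote

## Robot

A 6-joint arm with a two-finger parallel gripper is mounted at the origin on the work surface. World frame = base frame: x ahead of the robot, y to its left, z up, the work surface at z = 0. Lengths are in m, angles in rad, forces in N, time in s.
With the tool pointing down it reaches from about 0.4 to 0.925 m from the base axis. Payload 12.5 kg.
Tool frame: the origin (TCP) lies at the very end of the fingers, on their centre line; the grasp point (between the pads) lies 19 mm behind it (robot.hold_point_z is the distance from the TCP to the grasp point, in m); x points along the fingers, y is the direction in which the jaws open and shut, and the axes are right-handed (so a half turn about x gives the same grasp; the last joint's range is limited). The gripper opens to 95 mm and grips with 3 to 60 N. Pads are 20 mm wide; open, the fingers measure 119 mm over their backs; the gripper's body (75 mm by 180 mm) begins 59 mm behind the grasp point.
Start: joints at [-1.348, 0.491, 1.559, -0, 1.092, -0.106], TCP at [0.202, -0.592, 0.215] pointing down, gripper open.
Joint ranges: [-3.1, 3.1], [-0.84, 2.19], [0.05, 2.79], [-1.13, 4.28], [0.06, 2.93], [-2.69, 2.69]. Speed limits (rad/s): [2.22, 2.22, 2.79, 3.14, 3.14, 3.14].

## Interface

Orientations are given as [roll, pitch, yaw] about the fixed x, y, z axes, in that order (R = Rz(yaw) Ry(pitch) Rx(roll)).
In Python, from station import robot gives the robot as it stands.
- The arm moves only by the shell command python3 -m handwheel 'ROWS' [FORCE]. ROWS is JSON, a list of rows, each a list of 7 numbers: the shift along the tool's x, y, z in mm, then the turn, a rotation vector about the tool's x, y, z in degrees, then the closure, from 0 (fully open) to 1 (shut). In form: [[x, y, z, ax, ay, az, grip], ...]. A call has 1 to 10 rows; each row shifts and turns the pose as measured when the row begins, along the tool's axes as they then stand; what a row does not reach is not made up. A row lasts 1/12 s, in which the tool goes at most 41.7 mm and 7.16 degrees, less where a joint would pass 70% of its speed; a pose out of reach is approached as far as the arm can. A call is refused whole if a number of a shift passes 41.7 or a number of a turn 7.16, either way. A call with a gripper value outside its range is refused whole. The fingers move at their own pace and stop on an object; FORCE is the grip in N (left out, the last holds). Time passes only in rows, so rows that do not move let the fingers close. It gives the time, the measured TCP pose, the force and the opening at its end, in the units of the state.
- robot.observe(): the state, without advancing time (a new reading comes with each control period).
- robot.get_image(name): name is "side" or "top"; returns the picture (480x640x3 uint8, blue, green, red); there is no depth.
- robot.calibration(name): a dict with "fx", "fy", "cx", "cy" (pixels), "extrinsics" (4x4, takes a point from camera to world coordinates). Camera axes: x right, y up, looking along -z (the intrinsics and any distortion apply to the point x, -y, -z); pixel columns grow to the right and rows downward; lengths in m; the calibration is good to about 2 mm. A picture is of the moment at which its call begins. calibration takes no time and is no camera call.
- robot.sign_off(): hands the job in, once; it reports no verdict.
The state is a dict: "time": time; "joints": joint angles; "qvel": joint speeds; "tau": joint torques, N m; "eef_pos": TCP position; "tool_rot": TCP orientation; "wrist_force": force on the tool from outside, world axes, zero at the start; "torque": the same for the moment, N m; "gripper_width": finger opening in m.
Only numpy, scipy, OpenCV 4.12 (cv2) and the standard library are available. Lean on these libraries where they do the work, as an engineer would, in place of code of your own. Each camera call takes 0.05 s, during which the arm holds its last target.

## Task

Put the two amber glass bottles from the white paper into the yellow divided tote, standing upright on its floor: the large one in the large square compartment, the small one in the small square compartment. Set them down rather than dropping them, and leave the clear bottle with the white cap standing where it is.

Things in the scene. Friction and masses are not known exactly. Their poses are not given: they have to be found in the camera images.
- large_bottle_mid (a point): centre (half-way up, on the axis) of the large amber bottle with a blue screw cap, standing upright, z up. 105 mm tall, body 60 mm diameter up to 56 mm above its foot, then a shoulder narrowing to the cap; the cap is 50 mm diameter and takes the top 26 mm. About 180 g (varies). Round: it can be gripped by the cap from any side.
- small_bottle_mid (a point): centre (half-way up, on the axis) of the small amber bottle with a blue screw cap, standing upright, z up. 72 mm tall, body 34 mm diameter up to 37 mm above its foot, then a shoulder narrowing to the cap; the cap is 30 mm diameter and takes the top 22 mm. About 60 g (varies). Round: it can be gripped by the cap from any side.
- clear_bottle_mid (a point): centre of the bystander: a clear glass bottle with a white label band and white cap, same shape and size as the large amber one (105 mm tall, 60 mm diameter). To be left standing. Beyond it all (x over 0.78 m) are a tube rack and tip box, fixed, under 60 mm high.
- tote: yellow open-topped tote fixed to the bench, 92 (its x) x 182 (its y) x 45 mm high, at any yaw; origin at the centre of its underside, z up. Floor 5 mm thick; all walls 4 mm thick, 45 mm high. Large compartment 84 x 84 mm inside, centred at x 0, y -45 mm in tote axes; small one 56 x 56 mm, centred at x -14, y +59 mm; both with white floors. The two narrow slots (yellow floors) stay empty.
Things that resemble listed ones, but are neither listed nor needed, are in the scene too. Leave any black or red look-alike of the tote alone.

How it is judged:
At the end, for the whole second after the job is handed in: Both amber bottles stand at rest on the tote floor (height within 6 mm), within 7 degrees of upright, the large in the large compartment (within 15 mm of its centre along each tote axis), the small in the small one (14 mm); the clear bottle is upright, within 30 mm of its start (x of large_bottle_mid in the frame of tote between -0.015 and 0.015 m and y of large_bottle_mid in the frame of tote between -0.06 and -0.03 m and z of large_bottle_mid in the frame of tote between 0.0515 and 0.0635 m and angle between each of large_bottle_mid, small_bottle_mid, clear_bottle_mid's own z axis and vertical below 0.12 rad and linear speed of each of large_bottle, small_bottle below 0.02 m/s and x of small_bottle_mid in the frame of tote between -0.028 and 0 m and y of small_bottle_mid in the frame of tote between 0.045 and 0.073 m and z of small_bottle_mid in the frame of tote between 0.035 and 0.047 m and distance of clear_bottle_mid from where it was at the start of the episode below 0.03 m); the robot touches nothing.
It fails at once if the large bottle is dropped (falls freely from more than about 40 mm) (contact force between the fingers and large_bottle below 0.01 N and linear speed of large_bottle above 0.9 m/s).
It fails at once if the small bottle is dropped (falls freely from more than about 40 mm) (contact force between the fingers and small_bottle below 0.01 N and linear speed of small_bottle above 0.9 m/s).
It fails at once if the clear bottle is moved by more than 30 mm (distance of clear_bottle_mid from where it was at the start of the episode above 0.03 m).
It also fails if it takes over 64 s, if anything falls off the work surface, if the arm or the gripper's body presses on something with over 40 N, if the wrist force passes 120 N, or if a joint passes its speed limit or range.

## Working session

There is one attempt and no reset: what is moved stays moved. The work goes in short steps, Python scripts to look and compute and a shell command to move; the robot and the scene stay as the last step left them, time stands still between calls to the robot, and variables do not carry over. Pictures are saved under pics/ and viewed, and the job is handed in when it is done.

```bash
ls; mkdir -p pics; python3 - <<'E'
from station import robot
import cv2
print(robot.observe(), robot.hold_point_z)
for n in("side","top"):
    cv2.imwrite(f"pics/{n}0.png",robot.get_image(n)); print(robot.calibration(n))
E
```

```text
pics
{'time': 0.0, 'joints': array([-1.34761417e+00,  4.91559135e-01,  1.55946858e+00,  2.60298311e-05,
        1.09171167e+00, -1.05601977e-01]), 'qvel': array([-0.0019985 , -0.00179033, -0.00010479, -0.00053375,  0.00028612,
        0.0003532 ]), 'tau': array([-3.03803827e-04, -6.12637281e+01, -2.58177602e+01,  6.92003011e-02,
        4.83433949e-02, -7.90552281e-05]), 'eef_pos': array([ 0.20177715, -0.59126219,  0.21405543]), 'tool_rot': array([-1.69652715,  1.56964936,  1.77383763]), 'wrist_force': array([ 0.59741128, -0.14060967,  0.31037855]), 'torque': array([-0.01432273, -0.02611046, -0.0295396 ]), 'gripper_width': 0.0947522344932259} 0.0188
{'fx': 470.4146624580526, 'fy': 470.4146624580526, 'cx': 319.05138843543415, 'cy': 236.47403125533523, 'extrinsics': array([[-0.99954797,  0.01035668, -0.02822413,  0.43650235],
       [-0.02674511, -0.73510355,  0.67742709,  0.52761679],
       [-0.01373177,  0.67787573,  0.73504825,  0.70285832],
       [ 0.        ,  0.        ,  0.        ,  1.        ]])}
{'fx': 560.3878028709375, 'fy': 560.3878028709375, 'cx': 317.60072422554737, 'cy': 235.1822655792871, 'extrinsics': array([[ 0.01902924,  0.99592696, -0.08813268,  0.36717705],
       [-0.9997016 ,  0.02030332,  0.01358247, -0.06812002],
       [ 0.01531653,  0.08784792,  0.99601614,  1.13351745],
       [ 0.        ,  0.        ,  0.        ,  1.        ]])}
```

View pics/side0.png

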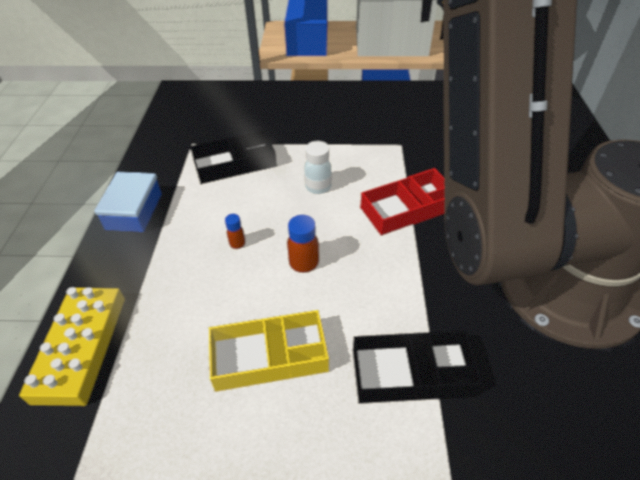

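View pics/top0.png

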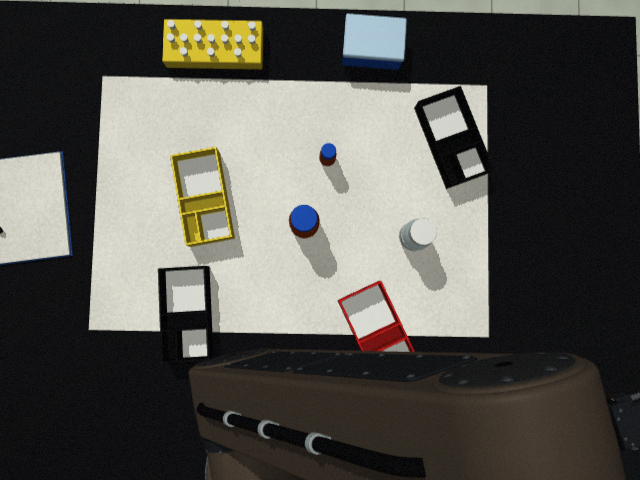

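The top view shows the large blue cap near (304,220), the small one near (328,151), the clear bottle near (421,232), and the yellow tote from (172,150) to (233,243). The side view agrees. Next I'll measure them.

```bash
cat > h.py <<'E'
import numpy as np,cv2
from station import robot
def ray(n,u,v):
    c=robot.calibration(n);E=c["extrinsics"]
    d=E[:3,:3]@np.array([(u-c["cx"])/c["fx"],-(v-c["cy"])/c["fy"],-1]);return E[:3,3],d
def atz(n,u,v,z):
    o,d=ray(n,u,v);return o+d*(z-o[2])/d[2]
def proj(n,P):
    c=robot.calibration(n);E=c["extrinsics"];q=(np.atleast_2d(P)-E[:3,3])@E[:3,:3]
    return np.c_[c["cx"]-c["fx"]*q[:,0]/q[:,2],c["cy"]+c["fy"]*q[:,1]/q[:,2]]
E
python3 - <<'E'
from h import *
for n in("top","side"):
    im=cv2.imread(f"pics/{n}0.png");h=cv2.cvtColor(im,cv2.COLOR_BGR2HSV)
    for nm,lo,hi in(("blue",(105,120,60),(130,255,255)),("yel",(20,120,60),(35,255,255))):
        k,l,s,c=cv2.connectedComponentsWithStats(cv2.inRange(h,lo,hi))
        for i in range(1,k):
            if s[i][4]>100:
                print(n,nm,s[i],c[i],cv2.minAreaRect(np.argwhere(l==i)[:,::-1].astype(np.float32)))
im=cv2.imread("pics/top0.png");cv2.imwrite("pics/zt.png",cv2.resize(im[140:255,160:340],None,fx=4.4,fy=4.4,interpolation=cv2.INTER_CUBIC))
im=cv2.imread("pics/side0.png");cv2.imwrite("pics/zs.png",cv2.resize(im[300:400,200:340],None,fx=5.5,fy=5.5,interpolation=cv2.INTER_CUBIC))
E
```

```text
top blue [342  57  59  12 410] [370.78780488  62.5195122 ] ((370.9529113769531, 62.61176300048828), (58.13594436645508, 7.362863540649414), 4.398705959320068)
top blue [321 143  15  16 185] [328.11351351 150.75135135] ((328.0, 150.5), (15.0, 14.0), 90.0)
top blue [ 60 151  13 105 212] [ 66.41981132 204.29245283] ((66.03823852539062, 202.9970703125), (104.6140365600586, 4.064914703369141), 85.60128784179688)
top blue [291 205  26  26 557] [303.53500898 217.71274686] ((303.5, 217.5), (25.0, 25.0), 90.0)
top yel [ 162   19  101   50 4032] [212.88789683  44.88764881] ((212.239990234375, 43.54148483276367), (100.1495132446289, 48.84348678588867), 1.0609116554260254)
top yel [ 170  147   65  100 2543] [200.07589461 201.42626819] ((201.74667358398438, 196.39767456054688), (93.72821807861328, 49.76053237915039), 79.99201965332031)
side blue [ 285    0   42   55 2196] [306.09061931  26.97040073] ((305.5, 27.0), (54.0, 41.0), 90.0)
side blue [363  70  47  11 505] [385.45940594  75.04158416] ((386.0, 75.0), (10.0, 46.0), 90.0)
side blue [ 99 181  62  51 967] [134.43743537 214.41054809] ((136.46043395996094, 213.39273071289062), (34.75961685180664, 68.90626525878906), 58.448612213134766)
side blue [226 214  14  17 194] [232.47938144 222.04639175] ((232.5, 222.0), (16.0, 13.0), 90.0)
side blue [289 216  25  27 582] [301.0257732  228.86597938] ((301.0, 229.0), (26.0, 24.0), 90.0)
side yel [  19  287  101  120 6012] [ 74.26081171 351.85928144] ((71.9583740234375, 345.9332275390625), (67.61907196044922, 139.8344268798828), 20.185802459716797)
side yel [ 209  310  120   81 4860] [272.43703704 350.40802469] ((266.1351318359375, 349.81085205078125), (63.4580078125, 120.01126098632812), 80.53767395019531)
```

View pics/zt.png

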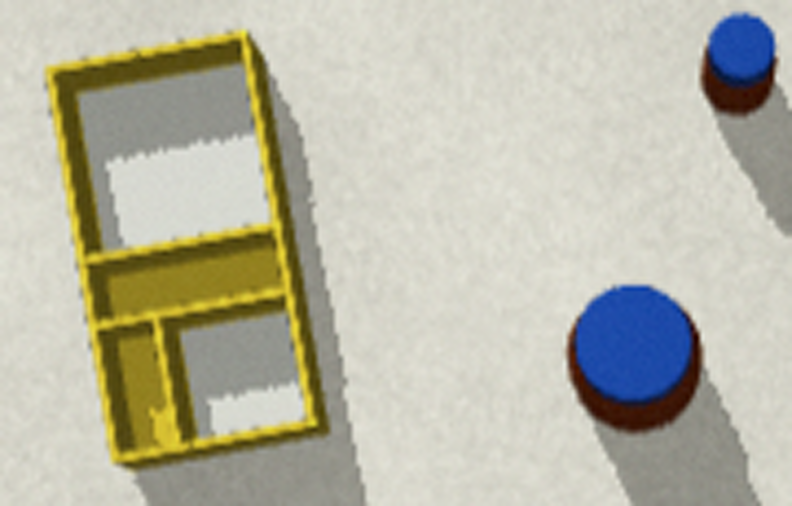

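View pics/zs.png

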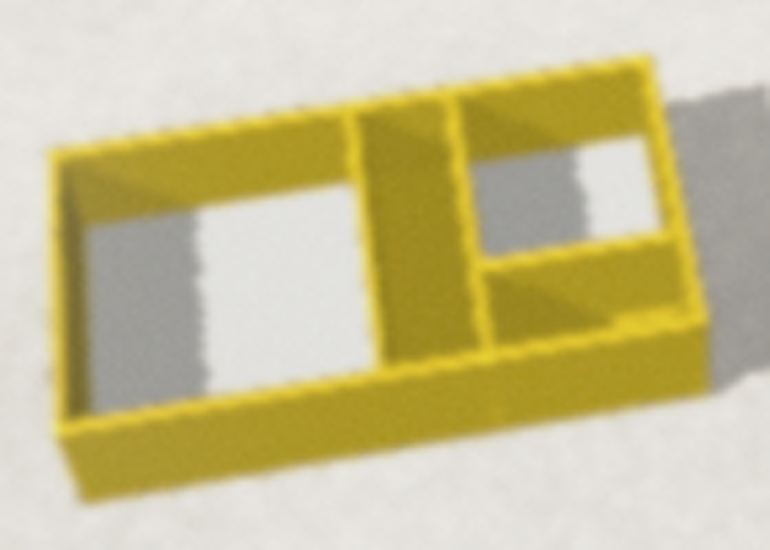

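```bash
python3 - <<'E'
from h import *
from scipy.optimize import least_squares
T=np.array([[47,68],[246,31],[328,430],[117,464]])
T=(T+.5)/4.4-.5+[160,140]
S=(np.array([[50,150],[652,58],[707,322],[62,432]])+.5)/5.5-.5+[200,300]
LT=np.array([[46,-91],[-46,-91],[-46,91],[46,91]])*1e-3
LS=np.array([[-46,-91],[-46,91],[46,91],[46,-91]])*1e-3
def W(p,L):
    c,s=np.cos(p[2]),np.sin(p[2]);return np.c_[L@np.array([[c,s],[-s,c]])+p[:2],np.full(len(L),.045)]
ft=lambda p:(proj("top",W(p,LT))-T).ravel(); fs=lambda p:(proj("side",W(p,LS))-S).ravel()
for f in(ft,fs,lambda p:np.r_[ft(p),fs(p)]):
    r=least_squares(f,[.4,.15,1.6]);print(r.x.round(4),np.degrees(r.x[2]),r.fun.round(1))
p=r.x
for L in([0,-.045],[-.014,.059]): print("comp",W(p,np.array([L])))
a=np.linspace(0,2*np.pi,80)
def cyl(x,y,z0,z1,R): return np.r_[np.c_[x+R*np.cos(a),y+R*np.sin(a),0*a+z0],np.c_[x+R*np.cos(a),y+R*np.sin(a),0*a+z1]]
def bb(n,*q):
    P=proj(n,cyl(*q));return np.r_[P.min(0),P.max(0)]
box={"L":(.079,.105,.025,[291,205,317,231],[289,216,314,243]),"S":(.05,.072,.015,[321,143,336,159],[226,214,240,231])}
for k,(z0,z1,R,bt,bs) in box.items():
    h=lambda p:bb("top",*p,z0,z1,R)-np.array(bt)+.5
    g=lambda p:bb("side",*p,z0,z1,R)-np.array(bs)+.5
    for f in(h,g,lambda p:np.r_[h(p),g(p)]):
        r=least_squares(f,[.6,0]);print(k,r.x.round(4),r.fun.round(1))
print("discs",atz("top",303.7,217.8,.105),atz("top",328.0,150.1,.072))
print("clear",atz("top",421,231,.105),atz("side",317,149,.105))
E
```

```text
[0.5364 0.1456 1.7884] 102.4674084647589 [-0.2  0.2  0.7 -0.2 -0.9 -0.8  0.4  0.8]
[0.5377 0.1491 1.7743] 101.65938593695597 [-0.3 -0.4  0.6 -1.1  1.1  0.3 -1.4  0.7]
[0.5373 0.1475 1.7811] 102.0473174220747 [-0.9 -0.5  0.1 -0.6 -2.2 -1.  -1.   0.2 -0.  -0.9  0.6 -2.2  1.5 -1.
 -0.6  0. ]
comp [[0.58127455 0.15691928 0.045     ]]
comp [[0.48248717 0.1215208  0.045     ]]
L [ 0.4917 -0.0555] [-0.5 -1.1  0.5  1.1]
L [ 0.4925 -0.0537] [-1.7 -1.7  1.7  1.5]
L [ 0.4922 -0.0548] [-0.9 -1.3  0.2  0.9 -1.5 -2.1  2.   1. ]
S [ 0.6279 -0.0997] [-0.4 -0.9  0.4  0.9]
S [ 0.6279 -0.0995] [-1.7 -1.2  1.7  1. ]
S [ 0.6279 -0.0996] [-0.4 -0.9  0.4  0.9 -1.7 -1.2  1.8  1. ]
discs [ 0.48988706 -0.05585917  0.105     ] [ 0.62617727 -0.09951149  0.072     ]
clear [ 0.46984554 -0.27318392  0.105     ] [ 0.47038334 -0.27157759  0.105     ]
```

```bash
cat >> h.py <<'E'
from scipy.spatial.transform import Rotation as R_
def st(targets=()):
    o=robot.observe();R=R_.from_euler("xyz",o["tool_rot"]).as_matrix()
    print("t",round(o["time"],2),"tcp",o["eef_pos"].round(4),"w",round(o["gripper_width"],4),"F",o["wrist_force"].round(1),"j",o["joints"].round(2))
    print(R.round(3))
    # rotvec (tool frame) to make x exactly down
    v=np.cross(R[:,0],[0,0,-1]);print("level turn deg(tool)",np.degrees(R.T@v).round(2))
    for t in targets: print(t,"-> tool mm",(R.T@(np.array(t)-o["eef_pos"])*1e3).round(1))
E
python3 -c "
from h import *
st([(.628,-.0995,.215),(.628,-.0995,.045),(.492,-.055,.215)])"
```

```text
t 0.1 tcp [ 0.2018 -0.5913  0.2141] w 0.0951 F [0.4 0.  1.3] j [-1.35  0.49  1.56  0.    1.09 -0.11]
[[-0.     0.323 -0.946]
 [ 0.001 -0.946 -0.323]
 [-1.    -0.001 -0.   ]]
level turn deg(tool) [ 0.   -0.01  0.05]
(0.628, -0.0995, 0.215) -> tool mm [-5.000e-01 -3.278e+02 -5.622e+02]
(0.628, -0.0995, 0.045) -> tool mm [ 169.5 -327.7 -562.2]
(0.492, -0.055, 0.215) -> tool mm [-4.000e-01 -4.139e+02 -4.478e+02]
```

```bash
python3 -m handwheel '[[0,-20,-34,0,0,0,0],[0,-20,-34,0,0,0,0],[0,-20,-34,0,0,0,0],[0,-20,-34,0,0,0,0],[0,-20,-34,0,0,0,0],[0,-20,-34,0,0,0,0],[0,-20,-34,0,0,0,0],[0,-20,-34,0,0,0,0],[0,-20,-34,0,0,0,0],[0,-20,-34,0,0,0,0]]' 20
python3 -c "
from h import *
st([(.628,-.0995,.215)])"
```

```text
time: 0.93
eef_pos: [0.464, -0.2844, 0.2107]
tool_rot: [-1.223, 1.565, 2.236]
wrist_force: [2.3, 0.4, -0.6]
gripper_width: 0.0953
t 0.93 tcp [ 0.464  -0.2844  0.2107] w 0.0953 F [ 2.3  0.4 -0.6] j [-0.67  0.38  1.76  0.    1.    0.58]
[[-0.003  0.312 -0.95 ]
 [ 0.004 -0.95  -0.312]
 [-1.    -0.005  0.002]]
level turn deg(tool) [0.   0.11 0.29]
(0.628, -0.0995, 0.215) -> tool mm [  -4.1 -124.6 -213.5]
```

```bash
python3 -m handwheel '[[0,-20,-34,0,0,0,0],[0,-20,-34,0,0,0,0],[0,-20,-34,0,0,0,0],[0,-20,-34,0,0,0,0],[0,-20,-34,0,0,0,0],[0,-15,-28,0,0,0,0],[0,0,0,0,0,0,0],[0,0,0,0,0,0,0]]'
python3 -c "
from h import *
st([(.628,-.0995,.045)])
cv2.imwrite('pics/t1.png',robot.get_image('top')[60:300,100:500].repeat(2,0).repeat(2,1))"
```

```text
time: 1.6
eef_pos: [0.6252, -0.0956, 0.2084]
tool_rot: [-1.103, 1.562, 2.363]
wrist_force: [-0.6, -0.9, 0.2]
gripper_width: 0.0952
t 1.6 tcp [ 0.6252 -0.0956  0.2084] w 0.0952 F [-0.6 -0.9  0.2] j [-0.26  0.51  1.54  0.    1.1   0.99]
[[-0.006  0.319 -0.948]
 [ 0.006 -0.948 -0.319]
 [-1.    -0.008  0.004]]
level turn deg(tool) [0.   0.23 0.45]
(0.628, -0.0995, 0.045) -> tool mm [163.4   5.8  -2. ]
```

View pics/t1.png

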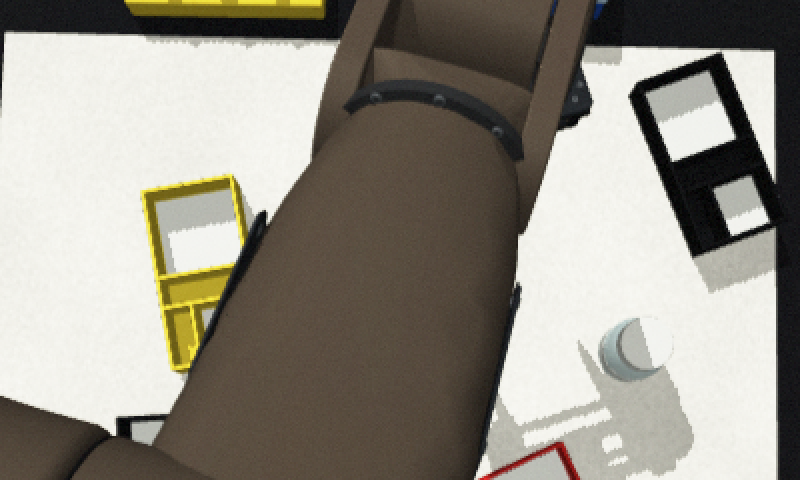

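The arm blocks the top view over the bottle. I'll descend, level the tool and check with the side camera.

```bash
python3 -m handwheel '[[20,3,-1,0,0.2,0.4,0],[25,3,-1,0,0,0,0],[25,0,0,0,0,0,0],[15,0,0,0,0,0,0],[0,0,0,0,0,0,0]]'
python3 -c "
from h import *
st([(.628,-.0995,.045)])
cv2.imwrite('pics/s1.png',cv2.resize(robot.get_image('side')[100:300,150:400],None,fx=3,fy=3))"
```

```text
time: 2.07
eef_pos: [0.6262, -0.1059, 0.1219]
tool_rot: [2.497, 1.569, -0.326]
wrist_force: [-0.1, -0.6, 0.2]
gripper_width: 0.0952
t 2.07 tcp [ 0.6262 -0.1059  0.1219] w 0.0952 F [-0.1 -0.6  0.2] j [-0.27  0.6   1.63 -0.    0.91  0.98]
[[ 0.002  0.314 -0.949]
 [-0.001 -0.949 -0.314]
 [-1.     0.001 -0.001]]
level turn deg(tool) [ 0.   -0.08 -0.06]
(0.628, -0.0995, 0.045) -> tool mm [76.9 -5.6 -3.6]
```

View pics/s1.png

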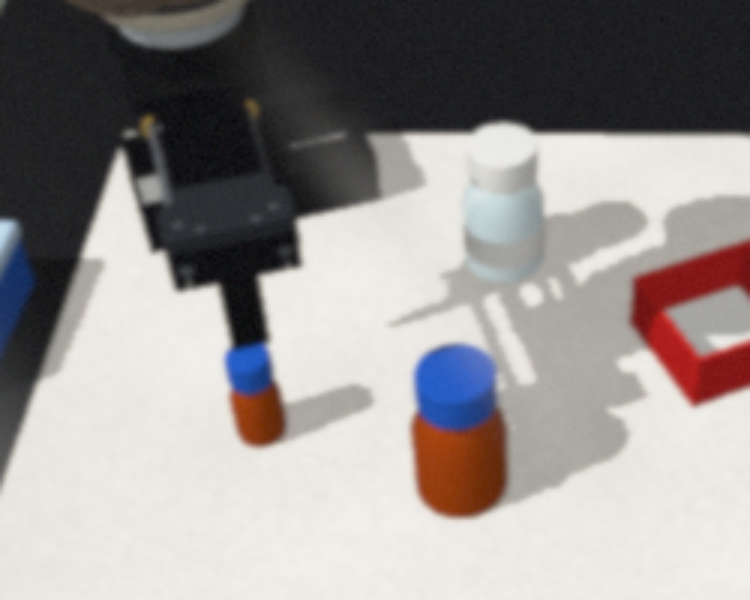

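The side view shows the near finger in front of the small cap at (248,345), with nothing touching. I'll continue down.

```bash
python3 -m handwheel '[[20,-3,-2,0,0,0,0],[20,-3,-2,0,0,0,0],[18,0,0,0,0,0,0],[10,0,0,0,0,0,0],[0,0,0,0,0,0,0],[0,0,0,0,0,0,0]]'
python3 -c "
from h import *
st([(.628,-.0995,.044)])"
```

```text
time: 2.62
eef_pos: [0.6304, -0.1044, 0.0611]
tool_rot: [2.522, 1.559, -0.306]
wrist_force: [0.2, -0.7, 0.3]
gripper_width: 0.0952
t 2.62 tcp [ 0.6304 -0.1044  0.0611] w 0.0952 F [ 0.2 -0.7  0.3] j [-0.27  0.68  1.67 -0.    0.78  0.99]
[[ 0.012  0.308 -0.951]
 [-0.004 -0.951 -0.308]
 [-1.     0.007 -0.01 ]]
level turn deg(tool) [ 0.   -0.57 -0.41]
(0.628, -0.0995, 0.044) -> tool mm [17.  -5.6  0.9]
```

```bash
python3 -m handwheel '[[10,-6,0,0,-0.5,-0.4,0],[8,0,0,0,0,0,0],[0,0,0,0,0,0,0],[0,0,0,0,0,0,0]]'
python3 -c "
from h import *
st([(.628,-.0995,.044)])"
```

```text
time: 2.95
eef_pos: [0.6299, -0.0991, 0.0452]
tool_rot: [2.715, 1.566, -0.114]
wrist_force: [0.3, -0.0, 0.2]
gripper_width: 0.0954
t 2.95 tcp [ 0.6299 -0.0991  0.0452] w 0.0954 F [ 0.3 -0.   0.2] j [-0.26  0.7   1.67  0.    0.76  1.  ]
[[ 0.005  0.308 -0.951]
 [-0.001 -0.951 -0.308]
 [-1.     0.002 -0.005]]
level turn deg(tool) [ 0.   -0.26 -0.12]
(0.628, -0.0995, 0.044) -> tool mm [ 1.2 -0.2  2. ]
```

Close slowly with a moderate grip.

```bash
python3 -m handwheel '[[0,0,2,0,-0.2,0,0.3],[0,0,0,0,0,0,0.5],[0,0,0,0,0,0,0.6],[0,0,0,0,0,0,0.7],[0,0,0,0,0,0,1],[0,0,0,0,0,0,1],[0,0,0,0,0,0,1],[0,0,0,0,0,0,1]]' 15
python3 -c "
from h import *
st([(.628,-.0995,.044)])
cv2.imwrite('pics/s2.png',cv2.resize(robot.get_image('side')[100:300,150:400],None,fx=3,fy=3))"
```

```text
time: 3.62
eef_pos: [0.6284, -0.0998, 0.0464]
tool_rot: [2.174, 1.567, -0.655]
wrist_force: [0.8, -0.1, 0.1]
gripper_width: 0.0471
t 3.62 tcp [ 0.6284 -0.0998  0.0464] w 0.0471 F [ 0.8 -0.1  0.1] j [-0.26  0.7   1.68 -0.    0.76  1.  ]
[[ 0.003  0.308 -0.951]
 [-0.002 -0.951 -0.308]
 [-1.     0.003 -0.002]]
level turn deg(tool) [ 0.   -0.12 -0.17]
(0.628, -0.0995, 0.044) -> tool mm [ 2.4 -0.4  0.3]
```

View pics/s2.png

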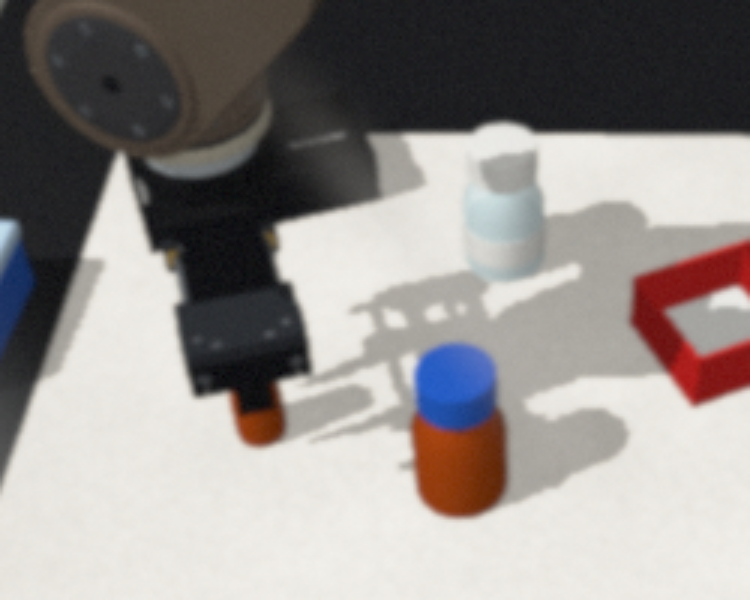

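The near finger covers the cap and the bottle hasn't moved. The jaws are still closing at 47 mm.

```bash
python3 -m handwheel '[[0,0,0,0,0,0,1],[0,0,0,0,0,0,1],[0,0,0,0,0,0,1],[0,0,0,0,0,0,1],[0,0,0,0,0,0,1],[0,0,0,0,0,0,1]]' 15
python3 -c "
from h import *
st()"
```

```text
time: 4.17
eef_pos: [0.6284, -0.0998, 0.0464]
tool_rot: [2.164, 1.567, -0.664]
wrist_force: [-0.7, -0.3, 0.1]
gripper_width: 0.0295
t 4.17 tcp [ 0.6284 -0.0998  0.0464] w 0.0295 F [-0.7 -0.3  0.1] j [-0.26  0.7   1.68 -0.    0.76  1.  ]
[[ 0.003  0.308 -0.951]
 [-0.002 -0.951 -0.308]
 [-1.     0.003 -0.002]]
level turn deg(tool) [ 0.   -0.12 -0.17]
```

Gripped at 29.5 mm. Lift now, adding grip force.

```bash
python3 -m handwheel '[[0,0,0,0,0,0,1],[-5,0,0,0,0,0,1],[-15,0,0,0,0,0,1],[-25,0,0,0,0,0,1],[-30,0,0,0,0,0,1],[-30,0,0,0,0,0,1],[-20,0,0,0,0,0,1],[0,0,0,0,0,0,1],[0,0,0,0,0,0,1]]' 25
python3 -c "
from h import *
st([(.4825,.1215,.15)])
cv2.imwrite('pics/s3.png',cv2.resize(robot.get_image('side')[50:300,100:400],None,fx=2.4,fy=2.4))"
```

```text
time: 4.92
eef_pos: [0.6269, -0.0993, 0.1772]
tool_rot: [0.704, 1.569, -2.124]
wrist_force: [-0.1, 0.9, -1.6]
gripper_width: 0.0296
t 4.92 tcp [ 0.6269 -0.0993  0.1772] w 0.0296 F [-0.1  0.9 -1.6] j [-0.26  0.54  1.58 -0.    1.02  1.  ]
[[-0.001  0.308 -0.951]
 [-0.001 -0.951 -0.308]
 [-1.     0.001  0.001]]
level turn deg(tool) [ 0.    0.06 -0.05]
(0.4825, 0.1215, 0.15) -> tool mm [  27.  -254.5   69.3]
```

View pics/s3.png

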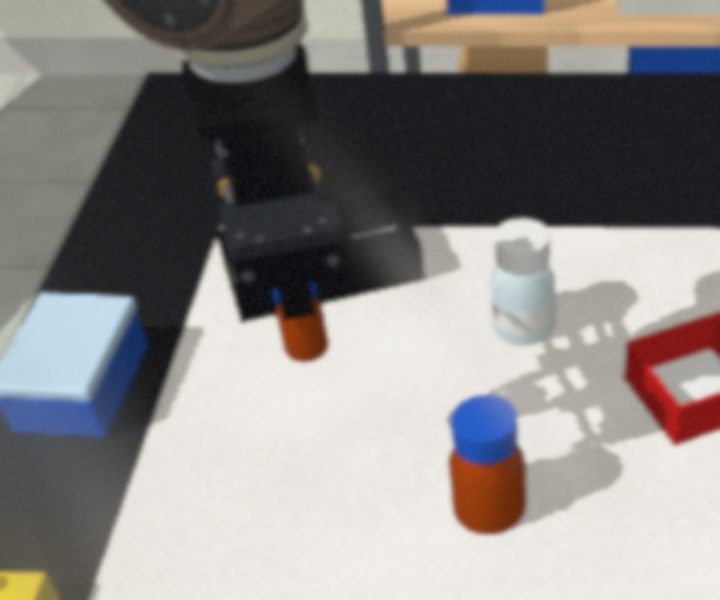

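```bash
python3 -m handwheel '[[0,-15,4,0,0,0,1],[0,-28,8,0,0,0,1],[0,-30,8,0,0,0,1],[0,-30,8,0,0,0,1],[0,-30,8,0,0,0,1],[0,-30,8,0,0,0,1],[0,-30,8,0,0,0,1],[0,-28,8,0,0,0,1],[0,-15,4,0,0,0,1],[0,0,0,0,0,0,1]]'
python3 -c "
from h import *
st([(.4825,.1215,.13)])"
```

```text
time: 5.8
eef_pos: [0.4818, 0.1121, 0.1642]
tool_rot: [-0.267, 1.55, -3.1]
wrist_force: [0.4, -0.2, -0.4]
gripper_width: 0.0294
t 5.8 tcp [0.4818 0.1121 0.1642] w 0.0294 F [ 0.4 -0.2 -0.4] j [0.09 0.38 1.92 0.   0.86 1.36]
[[-0.021  0.304 -0.953]
 [-0.001 -0.953 -0.304]
 [-1.    -0.006  0.02 ]]
level turn deg(tool) [0.   1.16 0.32]
(0.4825, 0.1215, 0.13) -> tool mm [34.2 -8.5 -4.2]
```

```bash
python3 -m handwheel '[[10,-8,-4,0,1.1,0.3,1],[15,0,0,0,0,0,1],[0,0,0,0,0,0,1],[0,0,0,0,0,0,1],[0,0,0,0,0,0,1]]'
python3 -c "
from h import *
st([(.4825,.1215,.0514)])
cv2.imwrite('pics/s4.png',cv2.resize(robot.get_image('side')[200:420,170:420],None,fx=2.7,fy=2.7))
cv2.imwrite('pics/t4.png',cv2.resize(robot.get_image('top')[130:280,150:350],None,fx=3.5,fy=3.5))
"
```

```text
time: 6.22
eef_pos: [0.4824, 0.1205, 0.1355]
tool_rot: [-0.138, 1.565, -2.969]
wrist_force: [-0.8, 0.5, -0.4]
gripper_width: 0.0294
t 6.22 tcp [0.4824 0.1205 0.1355] w 0.0294 F [-0.8  0.5 -0.4] j [ 0.11  0.42  1.95 -0.    0.78  1.37]
[[-0.006  0.306 -0.952]
 [-0.001 -0.952 -0.306]
 [-1.    -0.001  0.006]]
level turn deg(tool) [0.   0.34 0.05]
(0.4825, 0.1215, 0.0514) -> tool mm [84.1 -0.9 -0.9]
```

View pics/s4.png

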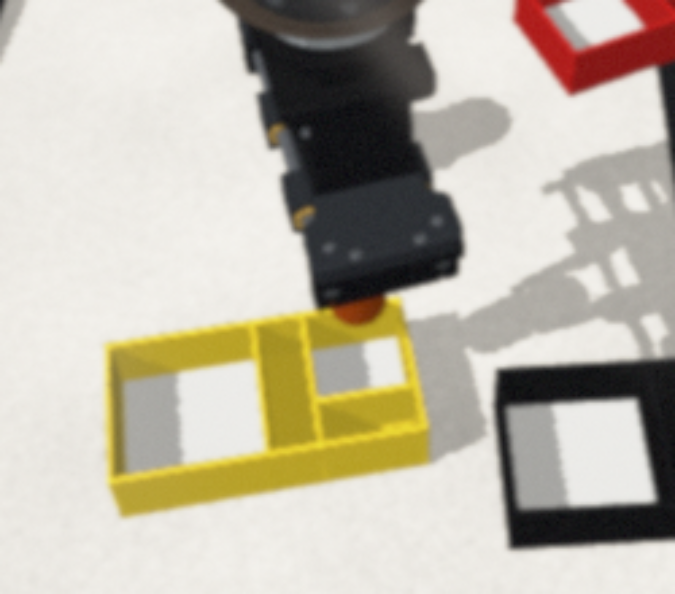

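View pics/t4.png

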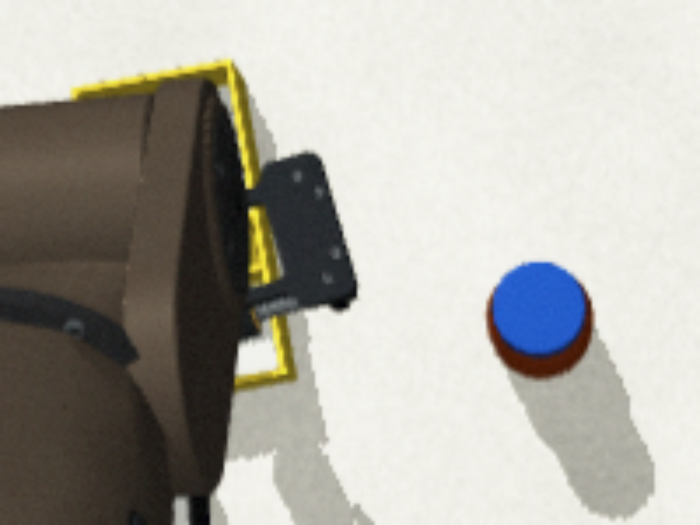

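The side view shows the foot of the small bottle at about (358,320), above the small compartment with nothing touching. I'll check that pixel against the expected projection and go down most of the way.

```bash
python3 -m handwheel '[[15,-1,-1,0,0.3,0,1],[12,0,0,0,0,0,1],[8,0,0,0,0,0,1],[0,0,0,0,0,0,1],[0,0,0,0,0,0,1]]'
python3 -c "
from h import *
a=np.linspace(0,6.28,60)
P=proj('side',np.c_[.4824+.017*np.cos(a),.1205+.017*np.sin(a),0*a+.0891]);print('expected foot lowest/left/right in zoom',((P.max(0)-[170,200])*2.7),((P.min(0)-[170,200])*2.7))
st([(.4825,.1215,.0514)])
cv2.imwrite('pics/s5.png',cv2.resize(robot.get_image('side')[250:420,200:400],None,fx=3.5,fy=3.5))
"
```

```text
time: 6.73
eef_pos: [0.4855, 0.1206, 0.1022]
tool_rot: [3.069, 1.565, 0.235]
wrist_force: [1.2, 0.3, -0.6]
gripper_width: 0.0294
expected foot lowest/left/right in zoom [385.75470984 326.73606762] [326.48298371 276.73508102]
t 6.73 tcp [0.4855 0.1206 0.1022] w 0.0294 F [ 1.2  0.3 -0.6] j [0.11 0.47 1.98 0.   0.68 1.37]
[[ 0.005  0.303 -0.953]
 [ 0.001 -0.953 -0.303]
 [-1.     0.    -0.005]]
level turn deg(tool) [ 0.   -0.31 -0.02]
(0.4825, 0.1215, 0.0514) -> tool mm [50.8 -1.8  2.9]
```

View pics/s5.png

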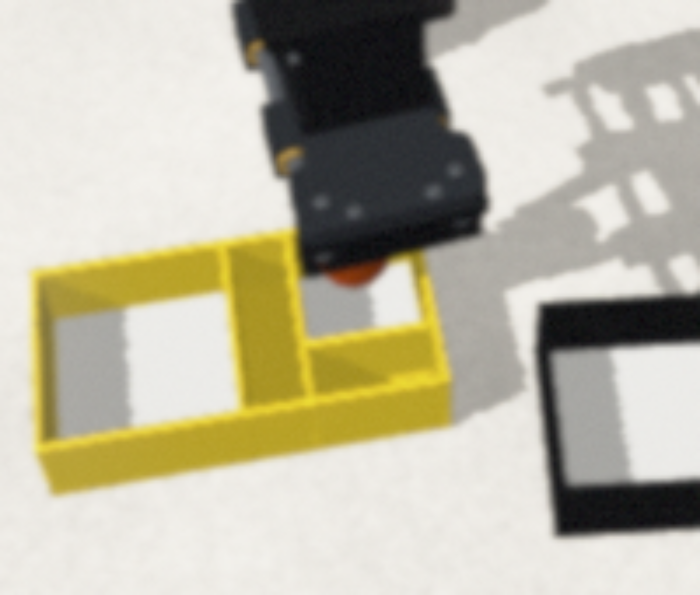

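The foot matches its projection to within a few pixels. The side view now shows it at about (352,285), inside the small compartment. I'll correct by 3 mm and descend.

```bash
python3 -m handwheel '[[10,-2,4,0,-0.3,0,1],[12,0,1,0,0,0,1],[12,0,1,0,0,0,1],[4,0,0,0,0,0,1],[0,0,0,0,0,0,1],[0,0,0,0,0,0,1]]'
python3 -c "
from h import *
st([(.4825,.1215,.0514)])"
```

```text
time: 7.28
eef_pos: [0.4793, 0.1209, 0.0637]
tool_rot: [2.755, 1.568, -0.078]
wrist_force: [1.0, -1.1, 0.1]
gripper_width: 0.0295
t 7.28 tcp [0.4793 0.1209 0.0637] w 0.0295 F [ 1.  -1.1  0.1] j [ 0.11  0.53  2.02 -0.    0.58  1.38]
[[ 0.003  0.303 -0.953]
 [-0.    -0.953 -0.303]
 [-1.     0.001 -0.003]]
level turn deg(tool) [ 0.   -0.16 -0.07]
(0.4825, 0.1215, 0.0514) -> tool mm [12.3  0.4 -3.2]
```

```bash
python3 -m handwheel '[[5,0,-3,0,-0.1,0,1],[4,0,0,0,0,0,1],[0,0,0,0,0,0,1],[0,0,0,0,0,0,1]]'
python3 -c "
from h import *
st([(.4825,.1215,.0514)])"
```

```text
time: 7.62
eef_pos: [0.4833, 0.1221, 0.0551]
tool_rot: [2.666, 1.567, -0.167]
wrist_force: [0.1, -0.2, -0.5]
gripper_width: 0.029
t 7.62 tcp [0.4833 0.1221 0.0551] w 0.029 F [ 0.1 -0.2 -0.5] j [ 0.12  0.55  2.02 -0.    0.57  1.38]
[[ 0.004  0.303 -0.953]
 [-0.001 -0.953 -0.303]
 [-1.     0.002 -0.003]]
level turn deg(tool) [ 0.   -0.18 -0.1 ]
(0.4825, 0.1215, 0.0514) -> tool mm [3.7 0.3 0.9]
```

```bash
python3 -m handwheel '[[2,0,0,0,-0.1,-0.1,1],[2,0,0,0,0,0,1],[0,0,0,0,0,0,1],[0,0,0,0,0,0,1]]'
python3 -c "
from h import *
st([(.4825,.1215,.0514)])"
```

```text
time: 7.95
eef_pos: [0.4837, 0.1222, 0.0513]
tool_rot: [-3.1, 1.568, 0.35]
wrist_force: [0.0, 0.5, -0.1]
gripper_width: 0.0297
t 7.95 tcp [0.4837 0.1222 0.0513] w 0.0297 F [ 0.   0.5 -0.1] j [0.11 0.56 2.02 0.   0.56 1.38]
[[ 0.002  0.303 -0.953]
 [ 0.001 -0.953 -0.303]
 [-1.    -0.    -0.003]]
level turn deg(tool) [ 0.   -0.15  0.01]
(0.4825, 0.1215, 0.0514) -> tool mm [-0.1  0.3  1.3]
```

```bash
python3 -m handwheel '[[1.5,0,0,0,0,0,1],[0,0,0,0,0,0,1],[0,0,0,0,0,0,1]]'
python3 -c "
from h import *
st([(.4825,.1215,.0514)])"
```

```text
time: 8.2
eef_pos: [0.4845, 0.1227, 0.0516]
tool_rot: [-3.141, 1.565, 0.308]
wrist_force: [0.4, -1.0, -0.0]
gripper_width: 0.0291
t 8.2 tcp [0.4845 0.1227 0.0516] w 0.0291 F [ 0.4 -1.  -0. ] j [0.12 0.56 2.02 0.   0.56 1.38]
[[ 0.005  0.303 -0.953]
 [ 0.002 -0.953 -0.303]
 [-1.    -0.    -0.006]]
level turn deg(tool) [ 0.   -0.33  0.  ]
(0.4825, 0.1215, 0.0514) -> tool mm [0.2 0.5 2.2]
```

At the seated height (the same grip height as on the table plus the 5 mm floor). Open partway.

```bash
python3 -m handwheel '[[0.5,0,0,0,-0.2,0,1],[0,0,0,0,0,0,0.6],[0,0,0,0,0,0,0.55],[0,0,0,0,0,0,0.5],[0,0,0,0,0,0,0.45],[0,0,0,0,0,0,0.45],[0,0,0,0,0,0,0.45]]'
python3 -c "
from h import *
st()
cv2.imwrite('pics/s6.png',cv2.resize(robot.get_image('side')[250:420,200:400],None,fx=3.5,fy=3.5))"
```

```text
time: 8.78
eef_pos: [0.4843, 0.1225, 0.0505]
tool_rot: [-3.117, 1.57, 0.333]
wrist_force: [0.1, 0.7, -0.5]
gripper_width: 0.0519
t 8.78 tcp [0.4843 0.1225 0.0505] w 0.0519 F [ 0.1  0.7 -0.5] j [0.12 0.56 2.02 0.   0.56 1.38]
[[ 0.001  0.303 -0.953]
 [ 0.    -0.953 -0.303]
 [-1.    -0.    -0.001]]
level turn deg(tool) [ 0.   -0.06  0.  ]
```

View pics/s6.png

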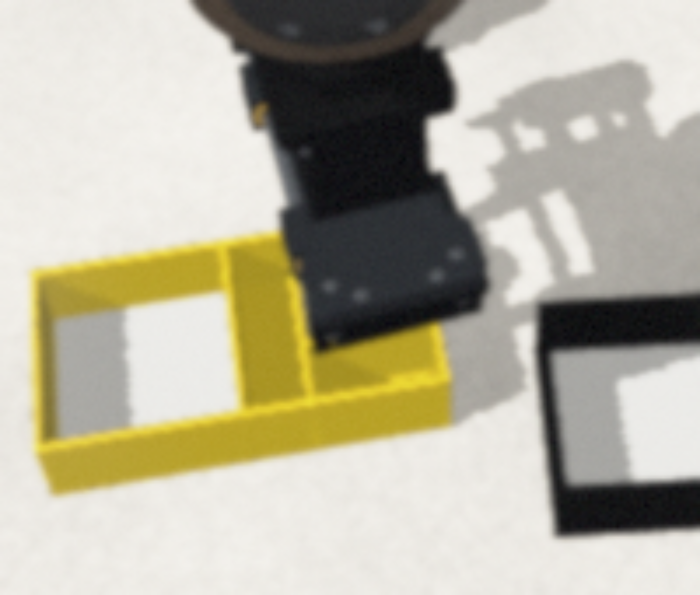

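The gripper hides the bottle. I'll retreat straight up, slowly at first.

```bash
python3 -m handwheel '[[-8,0,0,0,0,0,0.3],[-15,0,0,0,0,0,0.1],[-25,0,0,0,0,0,0],[-30,0,0,0,0,0,0],[-30,0,0,0,0,0,0],[-20,0,0,0,0,0,0],[0,0,0,0,0,0,0],[0,0,0,0,0,0,0]]'
python3 -c "
from h import *
st([(.492,-.055,.18)])
cv2.imwrite('pics/s7.png',cv2.resize(robot.get_image('side')[200:420,170:420],None,fx=2.7,fy=2.7))"
```

```text
time: 9.5
eef_pos: [0.4832, 0.1223, 0.1872]
tool_rot: [-0.548, 1.57, 2.901]
wrist_force: [-0.3, -0.4, -0.4]
gripper_width: 0.0942
t 9.5 tcp [0.4832 0.1223 0.1872] w 0.0942 F [-0.3 -0.4 -0.4] j [0.12 0.35 1.9  0.   0.9  1.38]
[[-0.001  0.303 -0.953]
 [ 0.    -0.953 -0.303]
 [-1.    -0.     0.001]]
level turn deg(tool) [0.   0.03 0.02]
(0.492, -0.055, 0.18) -> tool mm [  7.1 171.6  45.3]
```

View pics/s7.png

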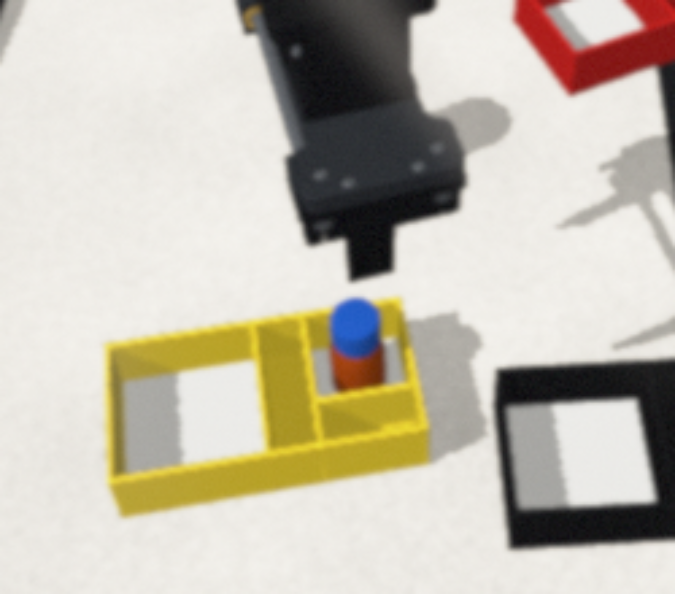

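The small bottle stands upright in the small compartment, with its cap at about (355,325). Next is the large bottle.

```bash
python3 -m handwheel '[[0,20,5,0,0,0,0],[0,35,9,0,0,0,0],[0,38,10,0,0,0,0],[0,38,10,0,0,0,0],[0,35,9,0,0,0,0],[0,10,3,0,0,0,0],[0,0,0,0,0,0,0],[0,0,0,0,0,0,0]]' 20
python3 -c "
from h import *
st([(.492,-.055,.076)])"
```

```text
time: 10.22
eef_pos: [0.4895, -0.0653, 0.1783]
tool_rot: [-0.524, 1.557, 2.929]
wrist_force: [0.7, -1.0, -0.1]
gripper_width: 0.0953
t 10.22 tcp [ 0.4895 -0.0653  0.1783] w 0.0953 F [ 0.7 -1.  -0.1] j [-0.27  0.36  1.91 -0.    0.89  0.99]
[[-0.014  0.306 -0.952]
 [ 0.003 -0.952 -0.306]
 [-1.    -0.007  0.012]]
level turn deg(tool) [0.  0.7 0.4]
(0.492, -0.055, 0.076) -> tool mm [102.2  -8.3  -6.7]
```

```bash
python3 -m handwheel '[[10,-9,-5,0,0.7,0.4,0],[20,0,0,0,0,0,0],[15,0,0,0,0,0,0],[0,0,0,0,0,0,0],[0,0,0,0,0,0,0]]'
python3 -c "
from h import *
st([(.492,-.055,.076)])
cv2.imwrite('pics/s8.png',cv2.resize(robot.get_image('side')[130:330,200:400],None,fx=2.8,fy=2.8))"
```

```text
time: 10.63
eef_pos: [0.4903, -0.0486, 0.1301]
tool_rot: [-0.817, 1.568, 2.639]
wrist_force: [0.7, 0.3, -0.3]
gripper_width: 0.0951
t 10.63 tcp [ 0.4903 -0.0486  0.1301] w 0.0951 F [ 0.7  0.3 -0.3] j [-0.23  0.42  1.97  0.    0.75  1.02]
[[-0.003  0.31  -0.951]
 [ 0.001 -0.951 -0.31 ]
 [-1.    -0.002  0.002]]
level turn deg(tool) [0.   0.12 0.13]
(0.492, -0.055, 0.076) -> tool mm [54.1  6.8  0.3]
```

View pics/s8.png

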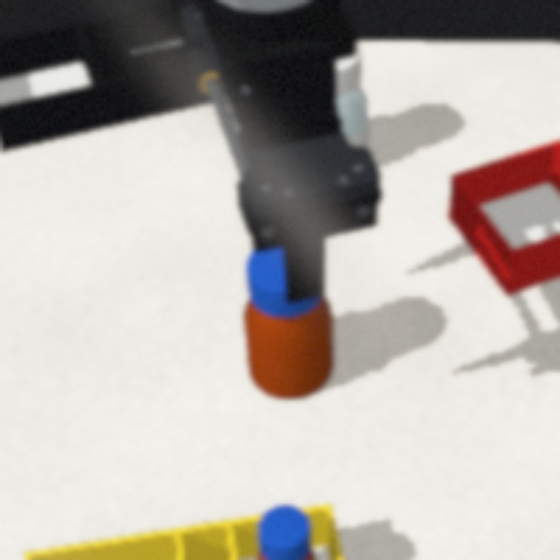

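The side view shows the near finger at (305,270), partly over the cap, and the bottle hasn't moved. Correct by 7 mm and descend.

```bash
python3 -m handwheel '[[0,6,0,0,0.1,0.1,0],[0,0,0,0,0,0,0],[15,0,0,0,0,0,0],[15,0,0,0,0,0,0],[15,0,0,0,0,0,0],[0,0,0,0,0,0,0],[0,0,0,0,0,0,0]]'
python3 -c "
from h import *
st([(.492,-.055,.075)])"
```

```text
time: 11.27
eef_pos: [0.4955, -0.0546, 0.0891]
tool_rot: [2.613, 1.562, -0.213]
wrist_force: [0.5, -1.4, 1.4]
gripper_width: 0.0954
t 11.27 tcp [ 0.4955 -0.0546  0.0891] w 0.0954 F [ 0.5 -1.4  1.4] j [-0.24  0.49  2.    0.    0.64  1.01]
[[ 0.009  0.311 -0.95 ]
 [-0.002 -0.95  -0.311]
 [-1.     0.005 -0.008]]
level turn deg(tool) [ 0.   -0.45 -0.26]
(0.492, -0.055, 0.075) -> tool mm [14.1 -0.8  3.6]
```

```bash
python3 -m handwheel '[[7,0,3,0,-0.4,-0.2,0],[7,0,1,0,0,0,0],[0,0,0,0,0,0,0],[0,0,0,0,0,0,0]]'
python3 -c "
from h import *
st([(.492,-.055,.075)])"
```

```text
time: 11.6
eef_pos: [0.4925, -0.0565, 0.0764]
tool_rot: [2.451, 1.567, -0.375]
wrist_force: [0.1, 0.0, 0.1]
gripper_width: 0.0951
t 11.6 tcp [ 0.4925 -0.0565  0.0764] w 0.0951 F [0.1 0.  0.1] j [-0.25  0.51  2.01 -0.    0.61  1.01]
[[ 0.004  0.31  -0.951]
 [-0.002 -0.951 -0.31 ]
 [-1.     0.003 -0.003]]
level turn deg(tool) [ 0.   -0.19 -0.15]
(0.492, -0.055, 0.075) -> tool mm [ 1.4 -1.6  0. ]
```

```bash
python3 -m handwheel '[[0,-1.6,0,0,-0.2,-0.1,0.3],[0,0,0,0,0,0,0.5],[0,0,0,0,0,0,0.6],[0,0,0,0,0,0,0.7],[0,0,0,0,0,0,1],[0,0,0,0,0,0,1],[0,0,0,0,0,0,1],[0,0,0,0,0,0,1],[0,0,0,0,0,0,1],[0,0,0,0,0,0,1]]' 20
python3 -c "
from h import *
st()"
```

```text
time: 12.43
eef_pos: [0.4925, -0.0548, 0.0775]
tool_rot: [2.04, 1.569, -0.785]
wrist_force: [0.3, 0.6, 0.5]
gripper_width: 0.0497
t 12.43 tcp [ 0.4925 -0.0548  0.0775] w 0.0497 F [0.3 0.6 0.5] j [-0.24  0.51  2.01 -0.    0.62  1.01]
[[ 0.001  0.311 -0.951]
 [-0.001 -0.951 -0.311]
 [-1.     0.002 -0.001]]
level turn deg(tool) [ 0.   -0.05 -0.09]
```

```bash
python3 -m handwheel '[[0,0,0,0,0,0,1],[0,0,0,0,0,0,1],[-5,0,0,0,0,0,1],[-15,0,0,0,0,0,1],[-25,0,0,0,0,0,1],[-25,0,0,0,0,0,1],[-25,0,0,0,0,0,1],[-15,0,0,0,0,0,1],[0,0,0,0,0,0,1],[0,0,0,0,0,0,1]]' 40
python3 -c "
from h import *
st([(.5813,.1569,.19)])
cv2.imwrite('pics/s9.png',cv2.resize(robot.get_image('side')[100:330,180:420],None,fx=2.5,fy=2.5))"
```

```text
time: 13.27
eef_pos: [0.4906, -0.0543, 0.1924]
tool_rot: [-0.307, 1.567, -3.133]
wrist_force: [0.3, 0.3, -2.0]
gripper_width: 0.0496
t 13.27 tcp [ 0.4906 -0.0543  0.1924] w 0.0496 F [ 0.3  0.3 -2. ] j [-0.24  0.33  1.9  -0.    0.91  1.01]
[[-0.004  0.31  -0.951]
 [-0.    -0.951 -0.31 ]
 [-1.    -0.001  0.004]]
level turn deg(tool) [0.   0.2  0.06]
(0.5813, 0.1569, 0.19) -> tool mm [   2.  -172.6 -151.8]
```

View pics/s9.png

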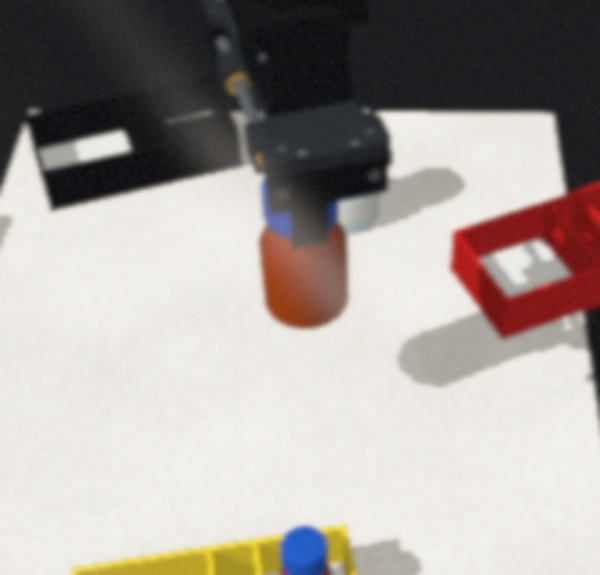

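The large bottle hangs upright from the cap, with its foot at about (305,325) and 115 mm up. Carry it to the large compartment.

```bash
python3 -m handwheel '[[-1,-10,-9,0,0,0,1],[-1,-22,-19,0,0,0,1],[-1,-26,-23,0,0,0,1],[-1,-26,-23,0,0,0,1],[-1,-26,-23,0,0,0,1],[-1,-26,-23,0,0,0,1],[0,-20,-17,0,0,0,1],[0,-12,-10,0,0,0,1],[0,0,0,0,0,0,1],[0,0,0,0,0,0,1]]'
python3 -c "
from h import *
st([(.5813,.1569,.16)])"
```

```text
time: 14.15
eef_pos: [0.5772, 0.1601, 0.1816]
tool_rot: [-0.27, 1.545, -3.099]
wrist_force: [-0.5, 0.0, -2.3]
gripper_width: 0.0495
t 14.15 tcp [0.5772 0.1601 0.1816] w 0.0495 F [-0.5  0.  -2.3] j [0.16 0.5  1.65 0.   1.02 1.42]
[[-0.026  0.307 -0.951]
 [-0.001 -0.952 -0.307]
 [-1.    -0.007  0.025]]
level turn deg(tool) [0.   1.43 0.39]
(0.5813, 0.1569, 0.16) -> tool mm [21.5  4.5 -3.5]
```

```bash
python3 -m handwheel '[[8,4,-3,0,1.4,0.4,1],[10,0,0,0,0,0,1],[0,0,0,0,0,0,1],[0,0,0,0,0,0,1],[0,0,0,0,0,0,1]]'
python3 -c "
from h import *
st([(.5813,.1569,.0825)])
cv2.imwrite('pics/s10.png',cv2.resize(robot.get_image('side')[200:420,170:420],None,fx=2.7,fy=2.7))"
```

```text
time: 14.57
eef_pos: [0.5785, 0.154, 0.1588]
tool_rot: [-0.101, 1.562, -2.933]
wrist_force: [0.8, -0.2, -1.5]
gripper_width: 0.0495
t 14.57 tcp [0.5785 0.154  0.1588] w 0.0495 F [ 0.8 -0.2 -1.5] j [ 0.15  0.52  1.68 -0.    0.95  1.41]
[[-0.008  0.305 -0.952]
 [-0.002 -0.952 -0.305]
 [-1.    -0.001  0.008]]
level turn deg(tool) [0.   0.48 0.05]
(0.5813, 0.1569, 0.0825) -> tool mm [76.3 -1.9 -4.2]
```

View pics/s10.png

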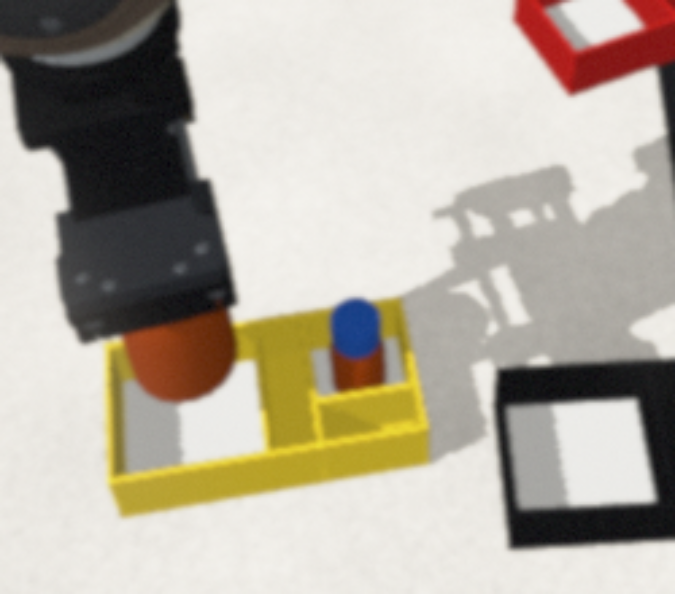

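The large bottle's foot is at about (180,400), over the large compartment with 76 mm still to go. The small bottle is clear of it. Descend.

```bash
python3 -m handwheel '[[8,-2,-4,0,0.4,0,1],[12,0,0,0,0,0,1],[10,0,0,0,0,0,1],[0,0,0,0,0,0,1],[0,0,0,0,0,0,1]]'
python3 -c "
from h import *
st([(.5813,.1569,.0825)])"
```

```text
time: 15.03
eef_pos: [0.5832, 0.1572, 0.128]
tool_rot: [-2.935, 1.568, 0.515]
wrist_force: [0.4, -0.8, -1.8]
gripper_width: 0.0492
t 15.03 tcp [0.5832 0.1572 0.128 ] w 0.0492 F [ 0.4 -0.8 -1.8] j [0.15 0.56 1.7  0.   0.88 1.41]
[[ 0.003  0.304 -0.953]
 [ 0.001 -0.953 -0.304]
 [-1.    -0.001 -0.003]]
level turn deg(tool) [ 0.   -0.16  0.03]
(0.5813, 0.1569, 0.0825) -> tool mm [45.5 -0.3  2. ]
```

```bash
python3 -m handwheel '[[8,0,2,0,-0.2,0,1],[12,0,1,0,0,0,1],[10,0,1,0,0,0,1],[5,0,0,0,0,0,1],[0,0,0,0,0,0,1],[0,0,0,0,0,0,1]]'
python3 -c "
from h import *
st([(.5813,.1569,.0825)])"
```

```text
time: 15.53
eef_pos: [0.5795, 0.1561, 0.0911]
tool_rot: [-2.124, 1.57, 1.326]
wrist_force: [0.2, -0.3, -2.1]
gripper_width: 0.0495
t 15.53 tcp [0.5795 0.1561 0.0911] w 0.0495 F [ 0.2 -0.3 -2.1] j [0.15 0.6  1.74 0.   0.8  1.41]
[[ 0.     0.304 -0.953]
 [ 0.    -0.953 -0.304]
 [-1.    -0.    -0.   ]]
level turn deg(tool) [ 0.   -0.01  0.02]
(0.5813, 0.1569, 0.0825) -> tool mm [ 8.6 -0.2 -2. ]
```

```bash
python3 -m handwheel '[[3,0,-1,0,0,0,1],[3,0,0,0,0,0,1],[2,0,0,0,0,0,1],[0,0,0,0,0,0,1],[0,0,0,0,0,0,1]]'
python3 -c "
from h import *
st([(.5813,.1569,.0825)])"
```

```text
time: 15.95
eef_pos: [0.5813, 0.1566, 0.0835]
tool_rot: [-3.112, 1.569, 0.339]
wrist_force: [-0.0, 0.8, -1.8]
gripper_width: 0.0491
t 15.95 tcp [0.5813 0.1566 0.0835] w 0.0491 F [-0.   0.8 -1.8] j [0.15 0.61 1.74 0.   0.78 1.41]
[[ 0.002  0.304 -0.953]
 [ 0.001 -0.953 -0.304]
 [-1.    -0.    -0.002]]
level turn deg(tool) [ 0.   -0.13  0.  ]
(0.5813, 0.1569, 0.0825) -> tool mm [ 1.  -0.3 -0.1]
```

```bash
python3 -m handwheel '[[1.5,0,0,0,-0.1,0,1],[0.5,0,0,0,0,0,1],[0,0,0,0,0,0,1],[0,0,0,0,0,0,1]]'
python3 -c "
from h import *
st([(.5813,.1569,.0825)])"
```

```text
time: 16.28
eef_pos: [0.582, 0.1569, 0.083]
tool_rot: [3.071, 1.568, 0.239]
wrist_force: [0.1, 0.1, -2.4]
gripper_width: 0.0491
t 16.28 tcp [0.582  0.1569 0.083 ] w 0.0491 F [ 0.1  0.1 -2.4] j [0.15 0.61 1.74 0.   0.78 1.42]
[[ 0.003  0.304 -0.953]
 [ 0.001 -0.953 -0.304]
 [-1.     0.    -0.003]]
level turn deg(tool) [ 0.   -0.15 -0.01]
(0.5813, 0.1569, 0.0825) -> tool mm [ 0.5 -0.2  0.6]
```

The wrist still carries the bottle's weight (about -2 N), so lower it further.

```bash
python3 -m handwheel '[[2,0,0,0,-0.1,0,1],[0,0,0,0,0,0,1],[0,0,0,0,0,0,1]]'
python3 -m handwheel '[[1.5,0,0,0,0,0,1],[0,0,0,0,0,0,1],[0,0,0,0,0,0,1]]'
```

```text
time: 16.53
eef_pos: [0.5831, 0.1573, 0.0833]
tool_rot: [3.017, 1.566, 0.184]
wrist_force: [0.1, 0.1, -2.3]
gripper_width: 0.0491
time: 16.78
eef_pos: [0.5839, 0.1575, 0.0826]
tool_rot: [3.028, 1.564, 0.196]
wrist_force: [0.5, 0.3, 1.5]
gripper_width: 0.0493
```

Now the force has gone positive, so it's seated. Release.

```bash
python3 -m handwheel '[[0,0,0,0,0,0,1],[0,0,0,0,0,0,0.4],[0,0,0,0,0,0,0.35],[0,0,0,0,0,0,0.25],[0,0,0,0,0,0,0.2],[0,0,0,0,0,0,0.2],[0,0,0,0,0,0,0.2]]'
python3 -c "
from h import *
st()"
python3 -m handwheel '[[-8,0,0,0,0,0,0.1],[-15,0,0,0,0,0,0],[-25,0,0,0,0,0,0],[-30,0,0,0,0,0,0],[-30,0,0,0,0,0,0],[-20,0,0,0,0,0,0],[0,0,0,0,0,0,0],[0,0,0,0,0,0,0]]'
```

```text
time: 17.37
eef_pos: [0.5837, 0.1574, 0.0816]
tool_rot: [3.022, 1.565, 0.19]
wrist_force: [0.2, 0.2, 0.7]
gripper_width: 0.0753
t 17.37 tcp [0.5837 0.1574 0.0816] w 0.0753 F [0.2 0.2 0.7] j [0.15 0.62 1.74 0.   0.78 1.42]
[[ 0.006  0.304 -0.953]
 [ 0.001 -0.953 -0.304]
 [-1.     0.001 -0.006]]
level turn deg(tool) [ 0.   -0.34 -0.04]
time: 18.03
eef_pos: [0.5822, 0.157, 0.2181]
tool_rot: [3.033, 1.567, 0.201]
wrist_force: [0.2, -0.1, -1.0]
gripper_width: 0.0949
```

Move aside (toward -y, at height) for a clear top view.

```bash
python3 -m handwheel '[[-5,35,0,0,0,0,0],[-5,38,0,0,0,0,0],[0,38,0,0,0,0,0],[0,38,0,0,0,0,0],[0,38,0,0,0,0,0],[0,38,0,0,0,0,0],[0,38,0,0,0,0,0],[0,20,0,0,0,0,0],[0,0,0,0,0,0,0],[0,0,0,0,0,0,0]]'
python3 - <<'E'
from h import *
from scipy.optimize import least_squares
s=robot.get_image("side");t=robot.get_image("top")
cv2.imwrite("pics/s11.png",s);cv2.imwrite("pics/t11.png",t)
a=np.linspace(0,2*np.pi,80)
def cyl(x,y,z0,z1,R): return np.r_[np.c_[x+R*np.cos(a),y+R*np.sin(a),0*a+z0],np.c_[x+R*np.cos(a),y+R*np.sin(a),0*a+z1]]
p=(.5373,.1475,1.7811)
for n,im in(("top",t),("side",s)):
    k,l,st_,c=cv2.connectedComponentsWithStats(cv2.inRange(cv2.cvtColor(im,cv2.COLOR_BGR2HSV),(105,120,60),(130,255,255)))
    for i in range(1,k):
        b=st_[i]
        if not(100<b[4]<1200 and b[0]>150 and b[1]>100):continue
        for nm,z0,z1,R in(("L",.084,.110,.025),("S",.055,.077,.015)):
            def f(q):
                P=proj(n,cyl(*q,z0,z1,R));return np.r_[P.min(0),P.max(0)]-np.array([b[0],b[1],b[0]+b[2],b[1]+b[3]])+.5
            r=least_squares(f,[.53,.13])
            if abs(r.fun).max()<3:
                d=r.x-p[:2];C,S=np.cos(p[2]),np.sin(p[2])
                print(n,nm,b,r.x.round(4),"tote",np.round([C*d[0]+S*d[1],-S*d[0]+C*d[1]],4),r.fun.round(1))
st()
E
```

```text
time: 18.87
eef_pos: [0.6683, -0.1237, 0.219]
tool_rot: [-0.757, 1.562, 2.697]
wrist_force: [-0.9, -0.2, -0.7]
gripper_width: 0.095
top L [177 153  29  28 617] [0.5827 0.1566] tote [-0.0005 -0.0464] [-0.4 -0.6  0.4  0.6]
top S [203 214  14  16 146] [0.4835 0.1242] tote [-0.0116  0.0575] [-1.9 -0.4  1.9  0.4]
side L [216 311  34  36 934] [0.5833 0.1569] tote [-0.0004 -0.0469] [-1.2 -1.3  1.2  1.1]
side S [293 311  17  21 303] [0.4845 0.1226] tote [-0.0133  0.0569] [-1.3 -1.5  1.3  1.4]
t 18.97 tcp [ 0.6682 -0.1224  0.2194] w 0.0949 F [0.9 0.3 0.8] j [-0.28  0.57  1.4   0.    1.18  0.98]
[[-0.007  0.309 -0.951]
 [ 0.003 -0.951 -0.309]
 [-1.    -0.006  0.006]]
level turn deg(tool) [0.   0.34 0.32]
```

View pics/s11.png

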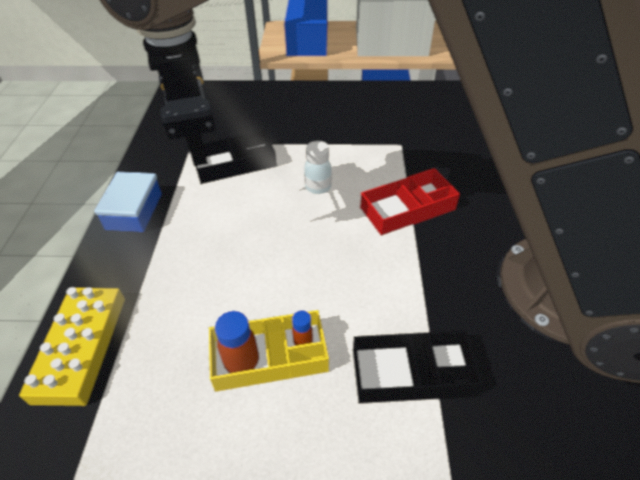

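View pics/t11.png

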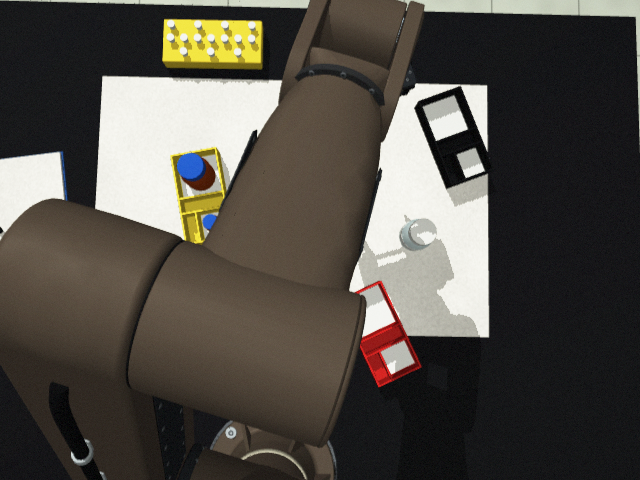

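Both amber bottles stand upright in their compartments: the large one's cap is at (233,328) in the side view and (190,166) in the top view, and the small one's at (302,320) and (210,222). The clear bottle is at the same pixels as at the start, (317,165) and (420,232). The robot is clear of everything, so I'll hand in.

```bash
python3 -m handwheel '[[0,0,0,0,0,0,0],[0,0,0,0,0,0,0]]'; python3 -c "
from station import robot
print(robot.sign_off())"
```

```text
time: 19.13
eef_pos: [0.6677, -0.1199, 0.2193]
tool_rot: [-0.773, 1.562, 2.685]
wrist_force: [-0.1, 0.1, 0.1]
gripper_width: 0.0953
the job is handed in; nothing more can be done
None
```

Both amber bottles are standing upright in the yellow tote, each in its own compartment, and I handed the job in at about 19 s of the 64 s allowed. I gripped each by its cap, lowered it to the floor and let go there. `sign_off` reports no verdict, so these are my own last checks:

| Bottle | Position in tote axes, top camera (mm) | Position in tote axes, side camera (mm) | Target (mm) |
|---|---|---|---|
| Large | (-0.5, -46) | (-0.4, -47) | (0, -45) |
| Small | (-12, 57.5) | (-13, 57) | (-14, 59) |

- **Agreement:** both bottles are within about 3 mm of centre, and the two cameras agree to about 2 mm. Where I had two tote fits, they differed by up to about 3.5 mm, still well inside the tolerance.
- **Upright and at floor height:** both look upright. Their caps fit the images at the height expected for bottles standing on the tote floor; I did not measure tilt or height separately.
- **Setting down:** the wrist force showed the large bottle touching the floor before I released it. The small one gave no clear contact reading, so I released it at the height calculated for the floor, at most about 1 mm above it.
- **Clear bottle:** it appears at the same pixels as at the start, in both views.
- **Robot:** it ended well clear of everything, with the wrist force near zero.

The top camera's view of the small cap was partly blocked by the arm, so the side camera's figure for it is the better one.

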